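# Flip the length stop down and push the board home for a cut

## Robot

A 6-joint arm with a two-finger parallel gripper is mounted at the origin on the work surface. World frame = base frame: x ahead of the robot, y to its left, z up, the work surface at z = 0. Lengths are in m, angles in rad, forces in N, time in s.
With the tool pointing down it reaches from about 0.35 to 0.975 m from the base axis. Payload 4.9 kg.
Tool frame: the origin (TCP) lies midway between the tips of the shut fingers; the grasp point (between the pads) lies 19 mm behind it (robot.hold_point_z is the distance from the TCP to the grasp point, in m); z points along the fingers, y is the line along which they close (so a half turn about z gives the same grasp; the last joint's range is limited). The gripper opens to 85 mm and grips with 20 to 120 N. Pads are 22 mm wide; open, the fingers measure 114 mm over their backs; the gripper's body (76 mm by 85 mm) begins 54 mm behind the grasp point. The pads swing forward as they close: fully open they stand 13 mm farther back than shut.
Start: joints at [-0.119, 0.053, 1.613, -0, 1.476, -0.119], TCP at [0.625, 0, 0.231] pointing down, gripper open.
Joint ranges: [-3.01, 3.01], [-1.01, 2.22], [0.06, 2.58], [-1.02, 4.17], [0.09, 2.62], [-3.14, 3.14]. Speed limits (rad/s): [2.57, 2.57, 3.14, 3.14, 3.14, 3.14].

## Interface

Orientations are given as a rotation vector (axis times angle).
In Python, from plant import robot gives the robot as it stands.
- The arm moves only by the tool drive_tool, never from a script. Its argument "motion" is a list that holds one entry, the list of rows, each a list of 4 numbers: the shift along the tool's x, y, z in mm, then the turn about the tool's z in rad. A call has 1 to 20 rows; each row shifts and turns the commanded pose from where the row before left it, along the tool's axes as they then stand; what a row does not reach is not made up. A row lasts 1/12 s, in which the tool goes at most 41.7 mm and 7.16 degrees, less where a joint would pass 70% of its speed; a pose out of reach is approached as far as the arm can. A call is refused whole if a number of a shift passes 41.7 or a number of a turn 0.125, either way. A call with a gripper value outside its range is refused whole. "hand" is the closure, from 0 (fully open) to 1 (shut), set as the call begins (left out, the last holds). The fingers move at their own pace and stop on an object; "force" is the grip in N (left out, the last holds). Time passes only in rows, so rows that do not move let the fingers close. It gives the time, the measured TCP pose, the force, the opening and the grip force at its end, in the units of the state.
- robot.get_state(): the state, without advancing time (a new reading comes with each control period).
- robot.camera(name): name is "scene" or "side" or "wrist"; returns a dict with "img" (480x640x3 uint8, red, green, blue), "camera_matrix" (3x3 intrinsics, pixels), "k1" (the pictures are not rectified: a ray, as slopes to the right and down, at radius r is drawn at 1 + k1 r^2 times it, then the intrinsics apply), "R" (3x3) and "t" (3): a world point X has camera coordinates R X + t. Camera axes: x right, y down, z forward; pixel columns grow to the right and rows downward; lengths in m; the calibration is good to about 2 mm. A picture is of the moment at which its call begins. There is no depth.
- robot.sign_off(): hands the job in; it is judged then, once.
Trained networks look in a picture, given as the dict that the camera call returned (one of the last four; its "shot" number tells which), for a name from the list of things; names that differ only in an ending like _2 or _b are one class to them, and where a whole thing is asked for, a point or a joint stands for the part that bears it (a point fixed in the world has none). Each returns a list of dicts, best first, with "score" (0 to 1); they miss things now and then, are a little off and sometimes report something else, mostly with a low value. They report only what shows in the picture. A call takes as long as a camera call.
- robot.boxes_of(picture, query): "bbox" ([centre column, centre row, width, height] in pixels, round what is visible of it).
- robot.landmark_of(picture, query): "uv" ([column, row] in pixels: a listed point, or the origin of a listed thing).
The state is a dict: "clock": time; "q": joint angles; "dq": joint speeds; "tau": joint torques, N m; "eef_pos": TCP position; "tcp_rot": TCP orientation; "contact_force": force on the tool from outside, world axes, zero at the start; "wrist_torque": the same for the moment, N m; "grip_width": opening from 0.0 (shut) to 1.0 (fully open); "grip_force": force on a finger pad.
Only numpy, scipy, OpenCV 4.12 (cv2) and the standard library are available. Lean on these libraries where they do the work, as an engineer would, in place of code of your own. Each camera call takes 0.05 s, during which the arm holds its last target. There are 200 camera calls.

## Task

Set this board up for sawing to the length that the red stop is set for: push the raised red flip stop over until it hangs fully down in front of the fence, then push the board along the sawing board until its right end butts against the red stop and its long edge lies flat against the fence. Only push with the fingers: do not pick the board up. Leave the blue stop raised as it is and the other things on the bench where they lie.

Things in the scene. Friction and masses are not known exactly. Their poses are not given: they have to be found in the camera images.
- station: the sawing board, fixed, turned up to 5 deg. Origin at bench height under the fence's front face, on the saw kerf. x points from the robot's side to the fence, y left along the fence, z up. Plywood base: x -140 to 66, y -380 to 360 mm, top 18 mm above the bench. Wooden fence along the far side: x 0 to 36 mm, top 88 mm above the bench.
- red_arm (a joint): hinge angle of the red flip stop's arm (axis along the fence): 0 fully down against its end stop, in front of the fence; 1.57 level, pointing to the robot's side; 3.14 straight up; 3.55 leaning back over the fence (limit). Starts at 2.7 to 3.5. Stiff friction hinge, 0.06 N m (about 1 N at the foot): the arm stays at any angle where it is left.
- red_stop: the red flip stop's aluminium block with a black knob, clamped on the fence top: 46 mm wide along the fence; the block reaches 22 mm in front of the fence's face and 34 mm behind it, the knob stands behind the arm up to 119 mm above the bench. Fixed. Origin on the fence top in line with its front face, middle of the stop; axes as the station's.
- red_hinge (a point): middle of the red arm's hinge axis, 98 mm above the bench, 14 mm in front of the fence's face. Arm when down, in station directions: a plate 8 mm (x) by 30 mm (y) from the hinge to 76 mm below; at its end a foot 30 mm wide (y), 58 to 76 mm below the hinge, from 4 mm behind the axis to 30 mm in front of it. Raised, the foot is on top and points back over the fence.
- red_face (a point): centre of the left (+y) side of the red arm's foot, the face that the board's end must meet. It moves with the arm; it is 15 mm left of red_hinge and, with the arm down, 67 mm below and 16 mm in front of it. Its axes are the station's when the arm is down.
- blue_arm (a joint): hinge angle of the blue flip stop's arm, same construction and signs as the red; starts raised (3.05 to 3.5) and is to stay as it is.
- blue_hinge (a point): point on the hinge axis of the blue flip stop, as red_hinge.
- blue_face (a point): centre of the left side of the blue arm's foot, as red_face.
- board: the reddish-brown hardwood board to be cut, lying flat on the sawing board's base in front of the fence, left of both stops: 60 mm (its x) by 340 mm (its y) by 20 mm thick, 0.17 to 0.35 kg. Origin: centre of its underside. Its y runs roughly along the fence, to the left.
- board_end (a point): centre of the board's right end (its -y end), 10 mm above its underside.
- board_far_right (a point): on the board's far long edge (towards the fence), 5 mm from its right end, mid thickness.
- board_far_left (a point): on the board's far long edge (towards the fence), 5 mm from its left end, mid thickness.
- offcut: a small pine offcut, 55 x 32 x 20 mm, lying on the right end of the sawing board. Origin: centre of the underside. Not to be disturbed.
- offcut2: a dark hardwood offcut, 45 x 110 x 45 mm, lying in front of the sawing board, on the left. Origin: centre of the underside. Not to be disturbed.
- glue: a yellow glue bottle, 56 mm across, 170 mm tall, standing to the right. Origin: centre of the underside. Not to be disturbed.
- tape: a yellow and black tape measure, 78 x 37 x 56 mm, standing to the left. Origin: centre of the underside. Not to be disturbed.
- square: a try square lying flat, dark wooden stock 22 x 110 x 18 mm with a 150 mm steel blade, near the robot on the right. Origin: centre of the underside of the stock. Not to be disturbed.
- saw: a back saw lying flat behind the fence, 390 mm long, up to 24 mm high, wooden handle. Origin: centre of the underside of the blade. Not to be disturbed.
- sanding_block: a cork sanding block, 60 x 110 x 35 mm, behind the fence on the left. Origin: centre of the underside. Not to be disturbed.

How it is judged:
On the way, in this order (a step that is already met when the one before it is completed fails the run):
1. the red flip stop is fully down (value of joint red_arm below 0.06 rad), for 0.2 s.
2. the board's right end is against the red stop and its long edge against the fence (y of board_end in the frame of red_face between -0.003 and 0.003 m and x of board_far_right in the frame of station between -0.003 and 0.003 m and x of board_far_left in the frame of station between -0.003 and 0.003 m and height (world z) of board between 0.0155 and 0.0205 m), for 0.2 s.
At the end, for the whole second after the job is handed in: The red arm is down (within 0.06 rad of its end stop); the board lies flat on the base with its right end within 3 mm of the red foot's face and both ends of its far edge within 3 mm of the fence; everything is at rest (all of step 2 and value of joint red_arm below 0.06 rad and linear speed of board below 0.01 m/s and velocity of joint red_arm between -0.05 and 0.05 rad/s); the robot touches nothing.
It fails at once if the board was lifted or tipped (height (world z) of board above 0.028 m or angle between board's own z axis and vertical above 0.12 rad).
It fails at once if the blue stop was moved (distance of blue_face from where it was at the start of the episode above 0.015 m).
It fails at once if a bystander was disturbed (distance of any of offcut, offcut2, glue, tape, square, saw, sanding_block from where it was at the start of the episode above 0.02 m).
It also fails if it takes over 72 s, if anything falls off the work surface, if the arm or the gripper's body presses on something with over 40 N, if the wrist force passes 120 N, or if a joint passes its speed limit or range.

## Working session

There is one attempt and no reset: what is moved stays moved. The work goes in short steps, Python scripts to look and compute and a tool call to move; the robot and the scene stay as the last step left them, time stands still between calls to the robot, and variables do not carry over. Pictures are saved under pics/ and viewed, at most 10 in all, crops included, and the job is handed in when it is done.

Besides the shell and the picture viewer there is one more tool, called after "Emit:" as name([rows], argument=value, ...), one row to a line, values as JSON. drive_tool: Moves the arm, as the interface text tells. Its arguments: {"type":"object","properties":{"motion":{"type":"array","items":{"type":"array","items":{"type":"array","items":{"type":"number"}}}},"hand":{"type":"number"},"force":{"type":"number"}},"required":["motion"]}

```bash
mkdir -p pics
cat > h.py <<'E'
import numpy as np, cv2
from scipy.optimize import least_squares
from plant import robot
def proj(p,X):
    c=p["R"]@np.asarray(X)+p["t"]; s=c[:2]/c[2]; s=s*(1+p["k1"]*(s@s)); K=np.array(p["camera_matrix"]); return K[:2,:2]@s+K[:2,2]
def tri(obs,z=None):
    x0=np.array([.7,0,.05])
    f=lambda x: np.concatenate([proj(p,x if z is None else [x[0],x[1],z])-uv for p,uv in obs])
    r=least_squares(f,x0 if z is None else x0[:2]); return r.x, np.abs(r.fun).max()
def snap(n,file=None):
    p=robot.camera(n); p["R"]=np.array(p["R"]);p["t"]=np.array(p["t"])
    if file: cv2.imwrite("pics/"+file,p["img"][:,:,::-1])
    return p
E
python3 - <<'E'
from h import *
ps={n:snap(n,n+"0.png") for n in("scene","side","wrist")}
for q in["red_hinge","red_face","blue_hinge","blue_face","board","board_end","board_far_right","board_far_left","station","red_stop","offcut","offcut2","glue","tape","square"]:
    obs=[];s=""
    for n,p in ps.items():
        r=robot.landmark_of(p,q)
        if r: s+=f" {n}:{np.round(r[0]['uv'])},{r[0]['score']:.2f}"; 
        if r and r[0]['score']>.3: obs.append((p,np.array(r[0]['uv'])))
    print(q,s, [ (np.round(a,4),round(b,1)) for a,b in [tri(obs)]] if len(obs)>1 else "")
print(robot.get_state())
i=np.hstack([ps["scene"]["img"],ps["side"]["img"]]);cv2.imwrite("pics/a.png",cv2.resize(np.vstack([ps["scene"]["img"],ps["side"]["img"]]),(400,600))[:,:,::-1])
E
```

```text
red_hinge  scene:[287. 204.],0.47 side:[309. 293.],0.90 wrist:[195. 428.],0.82 [(array([ 0.52  , -0.1775,  0.0899]), np.float64(4.2))]
red_face  side:[313. 270.],0.75 
blue_hinge  scene:[272. 179.],0.75 side:[311. 322.],0.81 wrist:[197. 429.],0.60 [(array([ 0.5031, -0.2375,  0.0332]), np.float64(19.7))]
blue_face  side:[323. 305.],0.80 
board  scene:[333. 270.],0.69 side:[297. 240.],0.57 wrist:[174.  93.],0.62 [(array([0.5011, 0.092 , 0.0101]), np.float64(2.2))]
board_end  scene:[308. 227.],0.79 side:[298. 280.],0.85 wrist:[180. 287.],0.70 [(array([ 0.4937, -0.0796,  0.0244]), np.float64(2.8))]
board_far_right  scene:[413. 282.],0.59 side:[307. 277.],0.57 wrist:[214. 282.],0.62 [(array([ 0.4815, -0.0734, -0.0634]), np.float64(101.0))]
board_far_left  scene:[346. 312.],0.96 side:[310. 201.],0.98 [(array([0.5515, 0.253 , 0.0334]), np.float64(0.6))]
station  scene:[298. 252.],0.81 side:[312. 274.],0.74 wrist:[241. 242.],0.73 [(array([ 0.5463, -0.0433, -0.0063]), np.float64(3.9))]
red_stop  scene:[280. 203.],0.45 side:[315. 291.],0.62 wrist:[219. 426.],0.90 [(array([ 0.5397, -0.1757,  0.
[... 386 characters left out ...]
238. 379.],0.94 
{'clock': 2.4, 'q': array([-1.18983773e-01,  5.27079045e-02,  1.61289804e+00,  2.28619266e-05,
        1.47602179e+00, -1.18962377e-01]), 'dq': array([ 0.000701  ,  0.00139489, -0.00072257,  0.00077251, -0.00209765,
        0.00236449]), 'tau': array([-3.90451642e-04, -3.93668246e+01, -3.70453978e+01, -1.58698717e-04,
        4.96577613e-04,  2.03134977e-05]), 'eef_pos': array([6.24976716e-01, 1.97478526e-05, 2.31299841e-01]), 'tcp_rot': array([-2.22143819e+00, -2.22138586e+00,  5.95828603e-06]), 'contact_force': array([-0.34314097,  0.24328599,  0.09320758]), 'wrist_torque': array([ 0.01538405, -0.00767853, -0.01432348]), 'grip_force': 0.0, 'grip_width': 0.9996764089567981}
```

View pics/scene0.png

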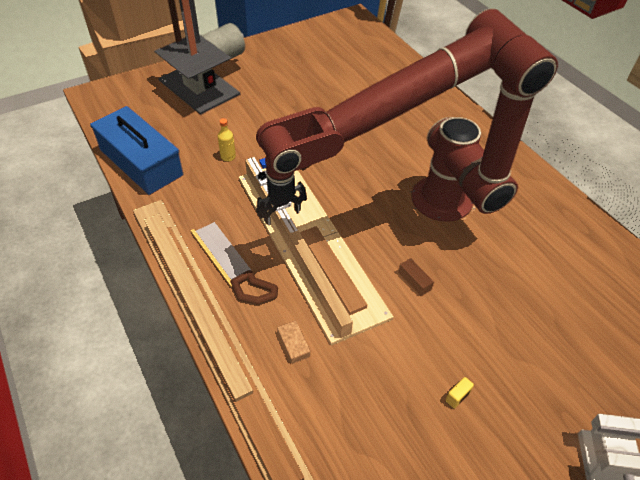

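View pics/side0.png

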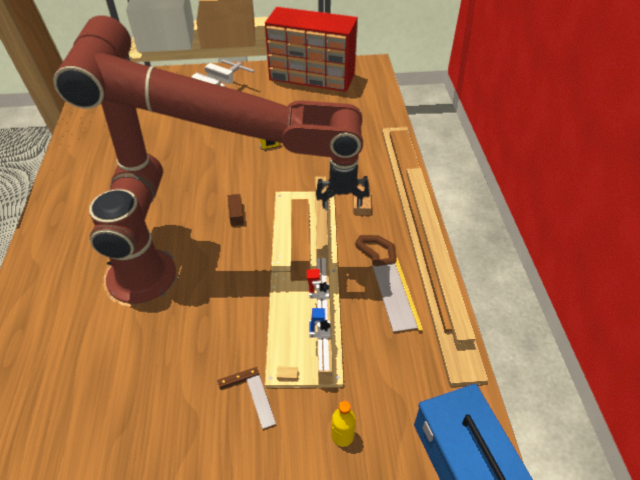

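The wrist camera sits over the station. The red foot is at about (313,270) and the blue one at about (318,310) in the side view, and the board is at the left, near the fence. I'll raise the arm, shut the fingers and move nearer the red stop for a clear view.

Emit:
drive_tool([
  [[-10,-15,-15,0],[-10,-20,-15,0],[-10,-20,-15,0],[-10,-20,-15,0],[-10,-20,-15,0],[-10,-20,-15,0],[-10,-20,-10,0],[0,0,0,0],[0,0,0,0]],
], hand=1)

```text
clock: 3.15
eef_pos: [0.4899, -0.0704, 0.3326]
tcp_rot: [2.221, 2.218, 0.003]
contact_force: [0.2, 0.6, -0.5]
grip_width: 0.002
grip_force: 0.0
```

```bash
cat > m.py <<'E'
from h import *
import sys
ps={n:snap(n,n+sys.argv[1]+".png") for n in("scene","side","wrist")}
for q in sys.argv[2:]:
    obs=[];s=""
    for n,p in ps.items():
        r=robot.landmark_of(p,q)
        if r: s+=f" {n}:{np.round(r[0]['uv'],1)},{r[0]['score']:.2f}"; 
        if r and r[0]['score']>.3: obs.append((p,np.array(r[0]['uv'])))
    print(q,s, [ (np.round(a,4),round(b,1)) for a,b in [tri(obs)]] if len(obs)>1 else "")
E
python3 m.py 1 red_hinge red_face blue_hinge blue_face board board_end board_far_right board_far_left station red_stop
```

```text
red_hinge  scene:[286.5 201.3],0.75 side:[311.7 289.5],0.76 wrist:[354.2 298.9],0.97 [(array([ 0.5253, -0.1726,  0.0977]), np.float64(1.3))]
red_face  scene:[283.6 187.7],0.69 side:[313.9 270.5],0.79 wrist:[368.2 323.7],0.57 [(array([ 0.5313, -0.1625,  0.169 ]), np.float64(1.8))]
blue_hinge  scene:[268.4 175.1],0.74 side:[313.1 324.8],0.67 [(array([ 0.5213, -0.2953,  0.1056]), np.float64(1.7))]
blue_face  scene:[263.3 166.6],0.62 side:[319.7 306.9],0.80 [(array([ 0.5414, -0.2818,  0.1663]), np.float64(2.3))]
board  scene:[331.8 270.6],0.93 side:[299.  240.7],0.97 wrist:[335.4  27.4],0.84 [(array([0.5057, 0.0917, 0.0121]), np.float64(1.5))]
board_end  scene:[310.3 231.3],0.59 side:[299.1 279.7],0.64 wrist:[323.5 190.8],0.79 [(array([ 0.4938, -0.0752,  0.0225]), np.float64(1.3))]
board_far_right  scene:[300.7 234.5],0.56 side:[311.3 277.4],0.94 wrist:[349.  188.8],0.83 [(array([ 0.5239, -0.0728,  0.0253]), np.float64(1.6))]
board_far_left  scene:[288.4 199.8],0.68 side:[265.4 143.6],0.73 [(array([0.5258, 0.0706, 0.3808]), np.float64(39.1))]
station  scene:[295.3 251.1],0.94 side:[313.7 272.8],0.65 wrist:[369.6 161.6],0.84 [(array([ 0.5485, -0.0444, -0.001 ]), np.float64(3.7))]
red_stop  scene:[280.6 203. ],0.77 side:[314.7 293. ],0.82 wrist:[366.2 293.8],0.67 [(array([ 0.5386, -0.1741,  0.0844]), np.float64(2.5))]
```

View pics/wrist1.png

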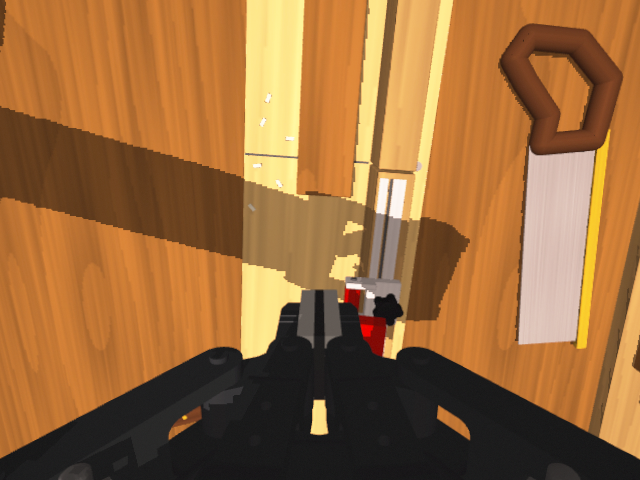

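The wrist picture shows the red arm upright at (370,335), with the foot leaning back and the hinge at 98 mm as expected. The kerf is at row 160, the board's end is at (325,192), and the fence is slightly tilted. I'll fit the station's edges for its yaw.

Run:
```python
from h import *
p=snap("wrist"); im=p["img"].astype(int)
def back(u,v,z):
    return tri([(p,np.array([u,v]))],z)[0]
# colour profiles
hsv=cv2.cvtColor(p["img"],cv2.COLOR_RGB2HSV)
g=im[:,:,2]
def edge(rows,c0,c1,z,name):
    P=[]
    for v in rows:
        d=np.convolve(im[v].sum(1),[1,1,1,0,-1,-1,-1],'same')[c0:c1]; u=c0+np.argmax(np.abs(d)); P.append(back(u,v,z))
    P=np.array(P)
    for _ in range(3):
        k=np.polyfit(P[:,1],P[:,0],1); r=P[:,0]-np.polyval(k,P[:,1]); P=P[abs(r)<max(.0015,2*np.median(abs(r)))]
    print(name,"slope",k[0].round(4),"x at y=-.0445,.1:",np.polyval(k,[-.0445,.1]).round(4),len(P),abs(r).max().round(4))
edge(range(5,150,5),225,265,.018,"base near edge")
edge(range(5,150,5),340,375,.038,"board far edge top")
edge(range(5,180,5),285,315,.038,"board near edge top")
edge(range(5,150,5),380,402,.088,"fence front top")
edge(range(5,150,5),420,452,.018,"base far edge")
print(robot.get_state()["eef_pos"])
```

```text
base near edge slope 0.0703 x at y=-.0445,.1: [0.4057 0.4159] 29 0.0007
board far edge top slope -0.1024 x at y=-.0445,.1: [0.5476 0.5328] 16 0.0053
board near edge top slope 0.0587 x at y=-.0445,.1: [0.466  0.4745] 35 0.0006
fence front top slope -0.0327 x at y=-.0445,.1: [0.5494 0.5447] 19 0.0018
base far edge slope 0.071 x at y=-.0445,.1: [0.6107 0.621 ] 29 0.0008
[ 0.48998286 -0.07000327  0.33127928]
```

Emit:
drive_tool([
  [[0,0,0,-0.125],[0,0,0,-0.125],[0,0,0,-0.125],[0,0,0,-0.125],[0,0,0,-0.125],[0,0,0,-0.125],[0,0,0,-0.125],[0,0,0,-0.125],[0,0,0,-0.125],[0,0,0,-0.125],[0,0,0,-0.125],[0,0,0,-0.125],[-22,-25,0,0],[-22,-25,0,0],[-22,-25,0,0],[-22,-25,0,0],[0,0,25,0],[0,0,25,0],[0,0,0,0],[0,0,0,0]],
])

```text
clock: 6.52
eef_pos: [0.5698, -0.1756, 0.2794]
tcp_rot: [-0.111, -3.136, -0.003]
contact_force: [0.8, 0.1, -0.0]
grip_width: 0.0
grip_force: 0.0
```

```bash
cat >> h.py <<'E'
ex=np.array([.9975,-.0704]);ey=np.array([.0704,.9975]);O=np.array([.545,-.0445])
def st(w): d=np.asarray(w)[:2]-O; return np.round(1000*np.array([d@ex,d@ey]),1)
E
cat >> m.py <<'E'
    if len(obs)>1: print("   st mm",st(tri(obs)[0]))
print("tcp st",st(robot.get_state()["eef_pos"]),robot.get_state()["eef_pos"][2])
E
python3 m.py 2 red_hinge red_face blue_face board_end board_far_right board_far_left
```

```text
red_hinge  scene:[287.9 202. ],0.90 side:[312.1 287.6],0.76 [(array([ 0.5245, -0.1635,  0.0962]), np.float64(0.2))]
   st mm [ -12.1 -120.2]
red_face  scene:[312.4 161.2],0.69 side:[314.  267.6],0.70 wrist:[337.4 172.8],0.77 [(array([ 0.522 , -0.1645,  0.2374]), np.float64(25.2))]
   st mm [ -14.5 -121.3]
blue_face  scene:[264.6 162.8],0.61 side:[318.9 308.6],0.67 wrist:[143.5 188.3],0.70 [(array([ 0.5344, -0.2861,  0.1679]), np.float64(2.3))]
   st mm [   6.4 -241.8]
board_end  scene:[305.6 229.3],0.58 side:[299.8 281.5],0.78 wrist:[418.8 105. ],0.86 [(array([ 0.494 , -0.0779,  0.0261]), np.float64(3.0))]
   st mm [-48.5 -36.9]
board_far_right  scene:[303.8 233.9],0.78 side:[310.2 279.3],0.62 wrist:[422.2 135.8],0.97 [(array([ 0.5218, -0.0731,  0.0231]), np.float64(1.9))]
   st mm [-21.1 -30.1]
board_far_left  scene:[347.6 312.3],0.94 side:[310.9 203.6],0.95 [(array([0.5492, 0.2516, 0.0231]), np.float64(0.8))]
   st mm [-16.7 295.6]
tcp st [  34.9 -129.4] 0.2812577489280207
```

View pics/wrist2.png

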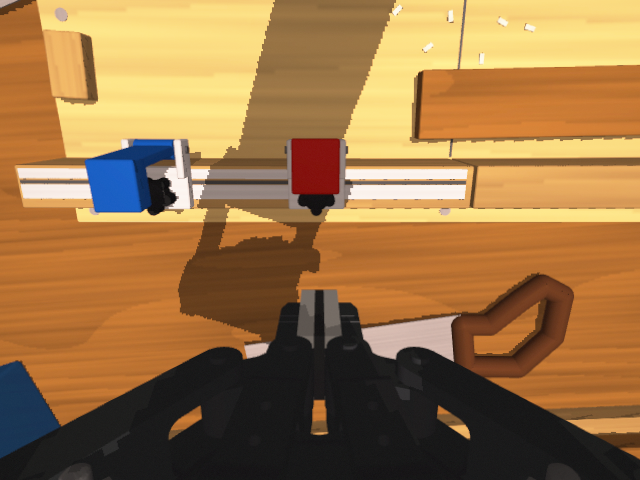

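The red foot (291–340, 138–193) lines up with the fingers at column 320. Blue is well off to the left. I'll check how far the foot's back edge is from the fingers.

Run:
```python
from h import *
p=snap("wrist")
for uv in((316,138),(316,193),(291,165),(340,165)):
  for z in(.155,.178): print(uv,z,st(tri([(p,np.array(uv))],z)[0]))
```

```text
(316, 138) 0.155 [ -25.6 -131.3]
(316, 138) 0.178 [ -26.6 -131.2]
(316, 193) 0.155 [  10.2 -131.4]
(316, 193) 0.178 [   6.1 -131.2]
(291, 165) 0.155 [  -8.4 -147.8]
(291, 165) 0.178 [ -10.9 -146.2]
(340, 165) 0.155 [  -8.4 -115.5]
(340, 165) 0.178 [ -10.9 -116.7]
```

Emit:
drive_tool([
  [[0,-1,25,0],[0,0,25,0],[0,0,25,0],[0,0,25,0],[0,0,25,0],[0,0,10,0],[0,0,0,0],[10,0,0,0],[10,0,0,0],[10,0,0,0],[10,0,0,0],[10,0,0,0],[10,0,0,0],[10,0,0,0],[10,0,0,0],[10,0,0,0],[10,0,0,0],[10,0,0,0],[0,0,0,0]],
])

```text
clock: 9.2
eef_pos: [0.459, -0.1689, 0.146]
tcp_rot: [-0.112, -3.138, -0.0]
contact_force: [0.2, 0.2, 1.3]
grip_width: 0.001
grip_force: 0.1
```

```bash
python3 m.py 3 red_hinge red_face blue_face
python3 - <<'E'
import cv2
a=cv2.imread("pics/side3.png")[220:360,230:400];b=cv2.imread("pics/wrist3.png")
cv2.imwrite("pics/c3.png",cv2.hconcat([cv2.resize(a,(400,330),interpolation=2),cv2.resize(b,(400,330))]))
E
```

```text
red_hinge  scene:[286.6 199.6],0.97 side:[310.3 291.4],0.66 [(array([ 0.5201, -0.176 ,  0.0946]), np.float64(0.5))]
   st mm [ -15.5 -132.9]
red_face  scene:[305.1 188.7],0.79 side:[289.1 279.7],0.60 wrist:[349.5 300.9],0.81 [(array([ 0.4627, -0.1566,  0.133 ]), np.float64(0.5))]
   st mm [ -74.2 -117.6]
blue_face  scene:[268.3 164. ],0.71 side:[322.7 307. ],0.77 [(array([ 0.5395, -0.2824,  0.1711]), np.float64(2.3))]
   st mm [  11.3 -237.7]
tcp st [ -75.  -130.3] 0.1462249373465113
```

View pics/c3.png

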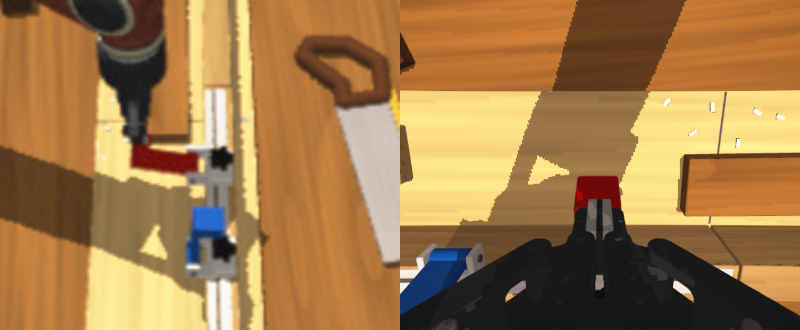

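The arm is past the top: the foot is at about level +17° and under the fingertips, and blue hasn't moved. Now I'll press it down and then in towards the fence.

Emit:
drive_tool([
  [[3,0,0,0],[0,0,8,0],[0,0,8,0],[0,0,8,0],[0,0,8,0],[0,0,8,0],[0,0,8,0],[0,0,8,0],[0,0,8,0],[0,0,8,0],[0,0,8,0],[0,0,8,0],[0,0,8,0],[-4,0,4,0],[-4,0,4,0],[-4,0,4,0],[-4,0,4,0],[-3,0,0,0],[-2,0,0,0],[0,0,0,0]],
])

```text
clock: 11.47
eef_pos: [0.4794, -0.1706, 0.0345]
tcp_rot: [0.111, 3.139, -0.0]
contact_force: [-1.1, 0.0, -0.6]
grip_width: -0.001
grip_force: 0.3
```

```bash
python3 m.py 4 red_hinge red_face blue_face board_end
```

```text
red_hinge  scene:[285.7 201.4],0.55 
red_face  scene:[294.5 216.2],0.49 side:[304.3 300.7],0.51 [(array([ 0.5029, -0.1556,  0.023 ]), np.float64(0.5))]
   st mm [ -34.2 -113.8]
blue_face  scene:[265.5 165. ],0.52 side:[321.2 307. ],0.82 [(array([ 0.5406, -0.283 ,  0.1696]), np.float64(0.1))]
   st mm [  12.4 -238.2]
board_end  scene:[310.9 228.6],0.65 side:[298.9 281.8],0.47 wrist:[548.  324.5],0.67 [(array([ 0.492 , -0.0804,  0.0314]), np.float64(2.7))]
   st mm [-50.3 -39.6]
tcp st [ -57.1 -130.3] 0.03431336864462518
```

Emit:
drive_tool([
  [[0,0,3,0],[-1,0,0,0],[-1,0,0,0],[-1,0,0,0],[0,0,0,0]],
])

```text
clock: 12.63
eef_pos: [0.4815, -0.1705, 0.0309]
tcp_rot: [-0.111, -3.138, -0.001]
contact_force: [-1.6, -0.2, -0.9]
grip_width: 0.002
grip_force: 0.7
```

Emit:
drive_tool([
  [[-1,0,0,0],[-1,0,0,0],[0,0,0,0]],
])

```text
clock: 12.88
eef_pos: [0.4823, -0.1705, 0.0308]
tcp_rot: [-0.11, -3.135, -0.001]
contact_force: [-7.3, 0.1, 3.4]
grip_width: 0.001
grip_force: 3.3
```

Emit:
drive_tool([
  [[-2,0,0,0],[0,0,0,0],[0,0,0,0]],
])

```text
clock: 13.13
eef_pos: [0.4825, -0.1705, 0.0307]
tcp_rot: [-0.11, -3.13, -0.002]
contact_force: [-13.1, 1.3, 7.8]
grip_width: 0.0
grip_force: 6.9
```

The red arm is against its end stop: 13 N with no further motion. I'll back off and go to the board's middle on the near side.

Emit:
drive_tool([
  [[15,0,0,0],[15,0,0,0],[15,0,0,0],[10,0,0,0],[0,25,0,0],[0,25,0,0],[0,25,0,0],[0,25,0,0],[0,25,0,0],[0,25,0,0],[0,25,0,0],[0,25,0,0],[0,25,0,0],[0,25,0,0],[0,15,0,0],[0,0,0,0]],
])

```text
clock: 14.47
eef_pos: [0.4505, 0.0996, 0.032]
tcp_rot: [0.106, 3.138, 0.002]
contact_force: [-0.0, -0.1, 0.3]
grip_width: -0.003
grip_force: 0.0
```

```bash
python3 m.py 5 red_hinge red_face blue_face board board_end board_far_right board_far_left
python3 - <<'E'
import cv2
a=cv2.imread("pics/side5.png")[160:360,220:420];b=cv2.imread("pics/wrist5.png")
cv2.imwrite("pics/c5.png",cv2.hconcat([cv2.resize(a,(330,330),interpolation=2),cv2.resize(b,(440,330))]))
E
```

```text
red_hinge  scene:[288.4 200.1],0.61 side:[310.3 290. ],0.98 [(array([ 0.5188, -0.1709,  0.0953]), np.float64(0.2))]
   st mm [ -17.2 -127.9]
red_face  scene:[331.3 267.3],0.51 side:[305.7 299.9],0.47 [(array([ 0.4772, -0.0204, -0.1421]), np.float64(10.6))]
   st mm [-69.3  19.3]
blue_face  scene:[265.2 164.1],0.75 side:[322.8 308.6],0.79 [(array([ 0.5426, -0.2876,  0.1696]), np.float64(0.7))]
   st mm [  14.7 -242.7]
board  scene:[332.1 268.6],0.73 side:[299.2 238.4],0.96 [(array([0.5035, 0.0925, 0.0223]), np.float64(0.5))]
   st mm [-51.1 133.8]
board_end  scene:[329.1 267.8],0.19 side:[299.9 281.7],0.80 
board_far_right  scene:[302.4 233. ],0.90 side:[311.  278.7],0.78 [(array([ 0.5234, -0.0766,  0.027 ]), np.float64(1.5))]
   st mm [-19.3 -33.6]
board_far_left  scene:[349.  312.8],0.63 side:[310.7 204.2],0.90 [(array([0.5467, 0.2531, 0.0197]), np.float64(1.4))]
   st mm [-19.3 297. ]
tcp st [-105.   134.7] 0.03132996490521835
```

View pics/c5.png

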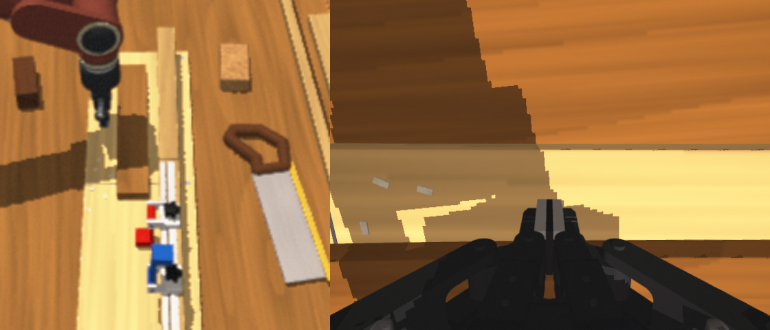

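The red arm hangs down (its foot is at (145,237) in the crop), and the fingers are beside the middle of the board. Now I'll push it to the fence.

Emit:
drive_tool([
  [[0,0,4,0],[-5,0,0,0],[-5,0,0,0],[-2,0,0,0],[-2,0,0,0],[-2,0,0,0],[-2,0,0,0],[-2,0,0,0],[-2,0,0,0],[-2,0,0,0],[-2,0,0,0],[-2,0,0,0],[-1,0,0,0],[0,0,0,0]],
])

```text
clock: 16.83
eef_pos: [0.4791, 0.0951, 0.0273]
tcp_rot: [0.111, 3.139, -0.0]
contact_force: [-0.6, 0.2, -1.2]
grip_width: 0.001
grip_force: 0.3
```

Emit:
drive_tool([
  [[-1,0,0,0],[-1,0,0,0],[-1,0,0,0],[0,0,0,0]],
])

```text
clock: 17.17
eef_pos: [0.4819, 0.095, 0.0273]
tcp_rot: [0.111, 3.139, 0.0]
contact_force: [-1.1, -0.1, -0.0]
grip_width: -0.001
grip_force: 0.5
```

Emit:
drive_tool([
  [[-1,0,0,0],[-1,0,0,0],[0,0,0,0]],
])

```text
clock: 17.42
eef_pos: [0.4839, 0.0948, 0.0274]
tcp_rot: [0.111, 3.139, 0.0]
contact_force: [-1.1, 0.6, -0.9]
grip_width: -0.001
grip_force: 0.5
```

Emit:
drive_tool([
  [[-1,0,0,0],[-1,0,0,0],[0,0,0,0]],
])

```text
clock: 17.67
eef_pos: [0.485, 0.0948, 0.0273]
tcp_rot: [-0.111, -3.137, -0.0]
contact_force: [-4.7, 0.1, 4.3]
grip_width: -0.002
grip_force: 2.6
```

Emit:
drive_tool([
  [[-1,0,0,0],[-1,0,0,0],[0,0,0,0]],
])

```text
clock: 17.92
eef_pos: [0.485, 0.0948, 0.0272]
tcp_rot: [-0.111, -3.132, 0.0]
contact_force: [-12.7, 0.6, 9.6]
grip_width: 0.002
grip_force: 6.1
```

Flush: 12 N with no motion, and the geometry agrees. Next, the left end.

Emit:
drive_tool([
  [[10,0,-3,0],[10,0,0,0],[10,0,0,0],[0,25,0,0],[0,25,0,0],[0,25,0,0],[0,25,0,0],[0,25,0,0],[0,25,0,0],[0,25,0,0],[0,25,0,0],[0,5,0,0],[-15,0,0,0],[-15,0,0,0],[-15,0,0,0],[-15,0,0,0],[-2,0,0,0],[0,0,0,0]],
])

```text
clock: 19.42
eef_pos: [0.5344, 0.2962, 0.0304]
tcp_rot: [0.113, 3.139, 0.0]
contact_force: [0.1, -0.0, 0.0]
grip_width: 0.004
grip_force: 0.0
```

```bash
python3 m.py 6 red_face blue_face board board_end board_far_right board_far_left
python3 - <<'E'
import cv2
a=cv2.imread("pics/side6.png")[160:360,220:420];b=cv2.imread("pics/wrist6.png")
cv2.imwrite("pics/c6.png",cv2.hconcat([cv2.resize(a,(330,330),interpolation=2),cv2.resize(b,(440,330))]))
E
```

```text
red_face  scene:[294.4 217.7],0.54 side:[307.5 299.7],0.55 [(array([ 0.5098, -0.1511,  0.0222]), np.float64(0.6))]
   st mm [ -27.6 -108.8]
blue_face  scene:[265.6 166.6],0.75 side:[321.3 309.1],0.81 [(array([ 0.5406, -0.2839,  0.1615]), np.float64(0.0))]
   st mm [  12.5 -239.1]
board  scene:[327.  271.4],0.63 side:[307.2 239.8],0.65 [(array([0.5251, 0.0905, 0.0174]), np.float64(0.8))]
   st mm [-29.4 133.3]
board_end  scene:[340.8 313.2],0.55 side:[305.1 277.1],0.88 [(array([ 0.4987,  0.1227, -0.2109]), np.float64(5.3))]
   st mm [-57.9 163.5]
board_far_right  scene:[296.4 238.3],0.92 side:[314.5 276.6],0.93 [(array([ 0.5414, -0.0687,  0.0223]), np.float64(0.9))]
   st mm [ -1.9 -24.4]
board_far_left  scene:[343.  316.9],0.89 side:[316.3 201.4],0.73 [(array([0.5692, 0.2591, 0.0243]), np.float64(0.6))]
   st mm [  2.7 304.5]
tcp st [-35.  339.7] 0.03025846745529759
```

View pics/c6.png

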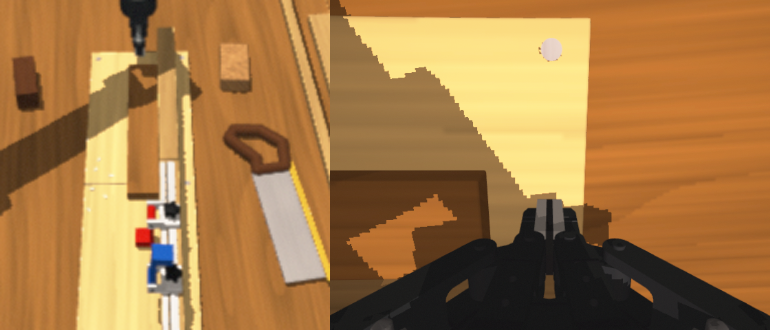

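The board lies along the fence and the fingers are just beyond its left end. Now I'll push it right.

Emit:
drive_tool([
  [[0,-5,0,0],[0,-5,0,0],[0,-4,0,0],[0,-4,0,0],[0,-4,0,0],[0,-5,0,0],[0,-5,0,0],[0,-5,0,0],[0,-5,0,0],[0,-5,0,0],[0,-5,0,0],[0,-5,0,0],[0,-5,0,0],[0,-5,0,0],[0,-5,0,0],[0,-5,0,0],[0,-4,0,0],[0,-3,0,0],[0,-2,0,0],[0,0,0,0]],
])

```text
clock: 22.13
eef_pos: [0.528, 0.2105, 0.0303]
tcp_rot: [-0.112, -3.14, 0.001]
contact_force: [0.0, 0.3, -0.1]
grip_width: 0.001
grip_force: 0.1
```

Emit:
drive_tool([
  [[0,-2,0,0],[0,-2,0,0],[0,-2,0,0],[0,0,0,0]],
])

```text
clock: 22.47
eef_pos: [0.5275, 0.2048, 0.0303]
tcp_rot: [-0.111, -3.14, 0.0]
contact_force: [-0.4, 1.8, 0.5]
grip_width: 0.002
grip_force: 0.4
```

Emit:
drive_tool([
  [[0,-2,0,0],[0,-2,0,0],[0,-1,0,0],[0,0,0,0]],
])

```text
clock: 22.8
eef_pos: [0.5272, 0.1998, 0.0303]
tcp_rot: [-0.111, -3.14, 0.0]
contact_force: [0.3, 1.4, 0.7]
grip_width: 0.004
grip_force: 0.5
```

Emit:
drive_tool([
  [[0,-1,0,0],[0,-1,0,0],[0,-1,0,0],[0,0,0,0]],
])

```text
clock: 23.13
eef_pos: [0.5269, 0.1969, 0.0303]
tcp_rot: [-0.111, -3.14, 0.0]
contact_force: [0.8, 1.0, 0.5]
grip_width: -0.001
grip_force: 0.6
```

```bash
python3 m.py 7 red_face blue_face board board_end board_far_right board_far_left
python3 - <<'E'
import cv2
a=cv2.imread("pics/side7.png")[160:360,220:420];b=cv2.imread("pics/scene7.png")[150:350,220:420]
cv2.imwrite("pics/c7.png",cv2.hconcat([cv2.resize(a,(400,400),interpolation=2),cv2.resize(b,(400,400),interpolation=2)]))
E
```

```text
red_face  scene:[293.  216.4],0.67 side:[306.5 297.6],0.74 [(array([ 0.5103, -0.151 ,  0.031 ]), np.float64(0.6))]
   st mm [ -27.1 -108.6]
blue_face  scene:[264.6 164.9],0.67 side:[319.6 308.7],0.65 [(array([ 0.5383, -0.2869,  0.1669]), np.float64(1.2))]
   st mm [  10.4 -242.2]
board  scene:[313.4 252.2],0.68 side:[312.5 327.6],0.61 [(array([ 0.494 , -0.1208, -0.1593]), np.float64(11.0))]
   st mm [-45.5 -79.7]
board_end  scene:[293.1 217. ],0.62 side:[307.5 303.4],0.91 [(array([ 0.5094, -0.1604,  0.0164]), np.float64(0.5))]
   st mm [ -27.3 -118.1]
board_far_right  scene:[287.8 220.8],0.78 side:[315.6 295.6],0.94 [(array([ 0.5361, -0.144 ,  0.0291]), np.float64(0.0))]
   st mm [ -1.9 -99.9]
board_far_left  scene:[330.3 298.8],0.77 side:[316.2 216.2],0.97 [(array([0.5665, 0.1869, 0.0236]), np.float64(0.4))]
   st mm [  5.1 232.4]
tcp st [-35.  239.7] 0.030284077130892297
```

View pics/c7.png

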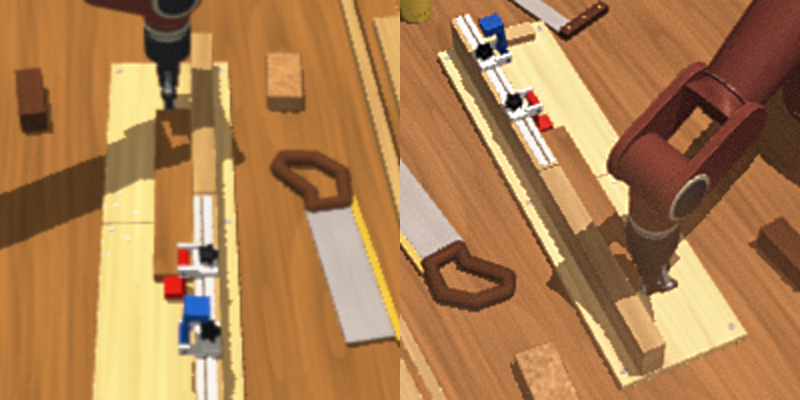

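The board is nearly at the red foot (its end is at (175,278) in the left crop) and parallel to the fence. I'll keep going until the force rises.

Emit:
drive_tool([
  [[0,-1,0,0],[0,-1,0,0],[0,-1,0,0],[0,0,0,0]],
])

```text
clock: 24.52
eef_pos: [0.5268, 0.194, 0.0303]
tcp_rot: [0.111, 3.14, 0.0]
contact_force: [0.5, 1.3, 0.7]
grip_width: -0.0
grip_force: 0.7
```

Emit:
drive_tool([
  [[0,-1,0,0],[0,-1,0,0],[0,-1,0,0],[0,0,0,0]],
])

```text
clock: 24.85
eef_pos: [0.5266, 0.1922, 0.0304]
tcp_rot: [0.112, 3.139, 0.005]
contact_force: [0.3, 6.7, -1.2]
grip_width: 0.002
grip_force: 2.8
```

Contact with the stop. Now I'll seat the long edge against the fence near the left end and near the right end.

Emit:
drive_tool([
  [[0,8,0,0],[0,8,0,0],[20,0,0,0],[20,0,0,0],[15,0,0,0],[0,-25,0,0],[0,-25,0,0],[0,-25,0,0],[0,-10,0,0],[-6,0,0,0],[-5,0,0,0],[-3,0,0,0],[-2,0,0,0],[-2,0,0,0],[-2,0,0,0],[-1,0,0,0],[0,0,0,0]],
])

```text
clock: 26.27
eef_pos: [0.4871, 0.1252, 0.0301]
tcp_rot: [-0.111, -3.138, -0.001]
contact_force: [-2.2, 1.4, 1.3]
grip_width: 0.001
grip_force: 1.4
```

Emit:
drive_tool([
  [[-1,0,0,0],[-1,0,0,0],[0,0,0,0]],
])

```text
clock: 26.52
eef_pos: [0.4872, 0.1251, 0.0299]
tcp_rot: [-0.111, -3.133, -0.001]
contact_force: [-10.4, 2.3, 7.7]
grip_width: 0.001
grip_force: 5.1
```

Emit:
drive_tool([
  [[10,0,0,0],[10,0,0,0],[0,-25,0,0],[0,-25,0,0],[0,-25,0,0],[0,-25,0,0],[0,-25,0,0],[0,-25,0,0],[0,-25,0,0],[0,-15,0,0],[-8,0,0,0],[-5,0,0,0],[-2,0,0,0],[-2,0,0,0],[-1,0,0,0],[0,0,0,0]],
])

```text
clock: 27.85
eef_pos: [0.4737, -0.064, 0.03]
tcp_rot: [-0.109, -3.137, -0.001]
contact_force: [-3.6, -0.4, 3.0]
grip_width: 0.002
grip_force: 1.7
```

Emit:
drive_tool([
  [[-1,0,0,0],[-1,0,0,0],[0,0,0,0]],
])

```text
clock: 28.1
eef_pos: [0.4738, -0.064, 0.0298]
tcp_rot: [-0.109, -3.132, -0.002]
contact_force: [-10.2, 1.8, 8.7]
grip_width: -0.001
grip_force: 5.3
```

Emit:
drive_tool([
  [[10,0,0,0],[12,0,0,0],[0,25,0,0],[0,25,0,0],[0,25,0,0],[0,25,0,0],[0,25,0,0],[0,25,0,0],[0,25,0,0],[0,25,0,0],[0,25,0,0],[0,25,0,0],[0,25,0,0],[0,5,0,0],[-20,0,0,0],[-20,0,0,0],[-18,0,0,0],[0,-8,0,0],[0,-7,0,0],[0,0,0,0]],
])

```text
clock: 29.77
eef_pos: [0.5301, 0.1954, 0.0297]
tcp_rot: [-0.113, -3.138, 0.001]
contact_force: [-0.4, 0.4, -0.3]
grip_width: 0.001
grip_force: 0.0
```

Emit:
drive_tool([
  [[0,-2,0,0],[0,-1,0,0],[0,-1,0,0],[0,0,0,0]],
])

```text
clock: 30.1
eef_pos: [0.5303, 0.1927, 0.0303]
tcp_rot: [-0.111, -3.14, 0.0]
contact_force: [0.5, -0.2, -0.0]
grip_width: -0.002
grip_force: 0.0
```

Emit:
drive_tool([
  [[0,-1,0,0],[0,-1,0,0],[0,-1,0,0],[0,0,0,0]],
])

```text
clock: 30.43
eef_pos: [0.5304, 0.1918, 0.0304]
tcp_rot: [0.112, 3.139, 0.007]
contact_force: [-0.7, 8.8, -1.2]
grip_width: -0.0
grip_force: 3.5
```

Emit:
drive_tool([
  [[0,8,0,0],[0,10,0,0],[0,15,-10,0],[0,0,-25,0],[0,0,-30,0],[0,0,-30,0],[0,0,-30,0],[0,0,-30,0],[20,-30,-20,0],[20,-30,-20,0],[20,-30,0,0],[20,-30,0,0],[20,-30,0,0],[20,-30,0,0],[0,-30,0,0],[0,-30,0,0],[0,0,0,0],[0,0,0,0]],
])

```text
clock: 31.93
eef_pos: [0.3964, -0.0087, 0.2264]
tcp_rot: [0.115, 3.138, -0.0]
contact_force: [0.3, 0.2, 0.1]
grip_width: 0.003
grip_force: 0.0
```

```bash
python3 m.py 8 red_hinge red_face blue_face board board_end board_far_right board_far_left
```

```text
red_hinge  scene:[285.8 201.9],0.64 side:[309.3 290.6],0.91 wrist:[118.7 395.6],0.64 [(array([ 0.5224, -0.1738,  0.0957]), np.float64(2.1))]
   st mm [ -13.5 -130.6]
red_face  scene:[290.9 217.5],0.56 side:[305.2 294.5],0.49 wrist:[167. 337.],0.65 [(array([ 0.5077, -0.1541,  0.0366]), np.float64(3.3))]
   st mm [ -29.5 -112. ]
blue_face  scene:[263.7 164.6],0.62 
board  scene:[313.5 254.1],0.57 side:[303.9 260.4],0.97 wrist:[349.8 328. ],0.75 [(array([0.521 , 0.0134, 0.0151]), np.float64(2.9))]
   st mm [-28.   56.1]
board_end  scene:[293.5 214.8],0.59 side:[307.4 302.1],0.71 wrist:[168.7 333. ],0.83 [(array([ 0.5095, -0.1587,  0.0242]), np.float64(1.2))]
   st mm [ -27.4 -116.4]
board_far_right  scene:[298.4 250.5],0.72 side:[316.8 297.7],0.81 wrist:[178.  359.5],0.88 [(array([ 0.5456, -0.1523,  0.0084]), np.float64(26.3))]
   st mm [   8.2 -107.5]
board_far_left  scene:[329.7 293.9],0.75 side:[318.7 218. ],0.62 wrist:[517.3 362.4],0.91 [(array([0.5641, 0.1734, 0.0253]), np.float64(2.5))]
   st mm [  3.7 218.7]
tcp st [-151.1   25.7] 0.22531814099035422
```

View pics/wrist8.png

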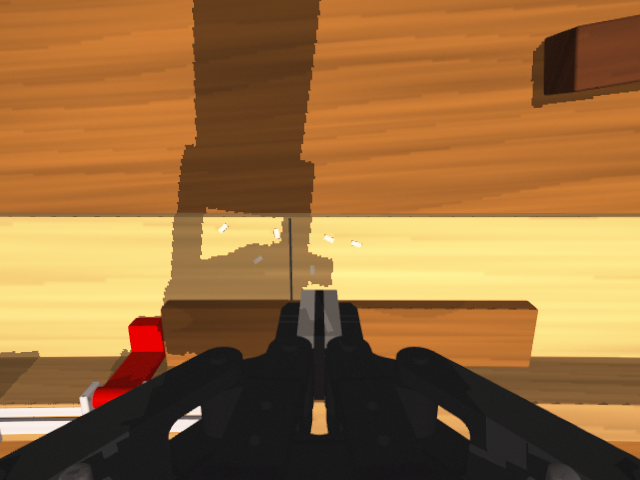

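The board butts against the red foot at (163,335), its edge lies flat along the fence, the red arm is down and the robot is clear. I'm handing the job in.

```bash
python3 -c "
from plant import robot
print(robot.sign_off())"
```

```text
the job is handed in; nothing more can be done
None
```

The red stop is fully down, the board's right end is against it and its long edge is flat against the fence; the job is handed in, but the sign-off returned no verdict.

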